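Refit the tack strainer and hold the dust gate half open

ROBOT

A 6-joint arm with a two-finger parallel gripper is mounted at the origin on the work surface. World frame = base frame: x ahead of the robot, y to its left, z up, the work surface at z = 0. Lengths are in m, angles in rad, forces in N, time in s.
With the tool pointing down it reaches from about 0.3 to 0.825 m from the base axis. Payload 5.4 kg.
Tool frame: the origin (TCP) lies at the very end of the fingers, on their centre line; the grasp point (between the pads) lies 19 mm behind it; z points along the fingers, x is the direction in which the jaws open and shut, and the axes are right-handed (so a half turn about z gives the same grasp; the last joint's range is limited). The gripper opens to 92 mm and grips with 3 to 60 N. Pads are 20 mm wide; open, the fingers measure 128 mm over their backs; the gripper's body (75 mm by 189 mm) begins 69 mm behind the grasp point.
Start: joints at [0.956, 0.158, 1.597, -0, 1.386, -0.21], TCP at [0.226, 0.529, 0.215] pointing down, gripper open.
Joint ranges: [-2.91, 2.91], [-0.94, 2.29], [0.18, 2.7], [-1.29, 4.43], [0.17, 2.64], [-3, 3]. Speed limits (rad/s): [2.57, 2.57, 3.14, 3.14, 3.14, 3.14].

INTERFACE

Orientations are given as a rotation vector (axis times angle).
In Python, from workcell import bot gives the robot as it stands. Calls block until the motion is done:
- bot.goto(position, orientation): joint-space move of the TCP to a pose.
- bot.line_to(position, rot=None, max_speed=0.15): straight line of the TCP; rot=None keeps the orientation; max_speed is the mean speed in m/s.
- bot.set_joints(angles): joint-space move.
- bot.set_gripper(opening, newtons=None): opening from 0.0 (shut) to 1.0 (fully open); newtons is the grip in N (None keeps the last); returns when the fingers have stopped.
- bot.hold(seconds).
- bot.inverse_kinematics(position, orientation): joint angles nearest the present ones, or None.
- bot.read_camera(name): name is "scene" or "top" or "wrist"; returns a dict with "pixels" (420x560x3 uint8, blue, green, red), "fx", "fy", "cx", "cy" (pixels), "R" (3x3) and "t" (3): a world point X has camera coordinates R X + t. Camera axes: x right, y down, z forward; pixel columns grow to the right and rows downward; lengths in m; the calibration is good to about 2 mm. A picture is of the moment at which its call begins. There is no depth.
A pose or a line that the arm cannot do raises bot.MotionError and nothing moves.
- bot.job_done(): hands the job in, once; it reports no verdict.
Readings, each from a call of its own:
- bot.current_clock(): time.
- bot.current_joints(): joint angles.
- bot.current_joint_vel(): joint speeds.
- bot.current_effort(): joint torques, N m.
- bot.current_ee_pos(): TCP position.
- bot.current_tool_rot(): TCP orientation.
- bot.current_contact_force(): force on the tool from outside, world axes, zero at the start.
- bot.current_ft_torque(): the same for the moment, N m.
- bot.current_opening(): opening from 0.0 (shut) to 1.0 (fully open).
Only numpy, scipy, OpenCV 4.12 (cv2) and the standard library are available. Lean on these libraries where they do the work, as an engineer would, in place of code of your own. Each camera call takes 0.05 s, during which the arm holds its last target.

TASK

The perforated steel tack strainer of the bench's dust intake has been emptied: set it back into the recess of the intake's mouth, basket down and brass knob up, seated flat, without dropping it, and let go of it; keep the slide gate shut until it is in. Then pull the self-closing gate out by its red handle to half open, not far past that at any time (wide open, the fan would lift the tacks), and hold it there against its spring: the job finishes with the gripper still holding the gate half open. Do not use the black blanking cap, and leave everything else on the bench where it is.

Things in the scene. Friction and masses are not known exactly. Their poses are not given: they have to be found in the camera images.
- intake: dust intake fixed to the bench: square aluminium slide-gate casting 110 x 110 mm, top 46 mm high, spring barrels out to 73 mm either side (x), and on it a round green mouth 104 mm across, top 70 mm high, with a recess 84 mm across and 8 mm deep round an open bore 62 mm across. Origin on the bench under the mouth's axis, z up; the gate pulls out along the intake's -y
- seat (a point): centre of the recess floor in the intake's mouth, on its axis, 62 mm above the bench; axes as the intake's
- gate (a joint): travel of the slide gate, m: 0 shut, 0.030 half open, 0.060 fully open; grows as it is pulled out along the intake's -y. Springs shut it when let go: 3 N at shut, rising evenly to 9 N at half and 15 N fully open. A yellow line across the steel blade comes out from under the casting's edge at half open
- gate_handle (a point): grip point of the gate's red upright handle, moves with the gate: plate 12 mm thick along the slide, 36 mm wide, from 55 to 95 mm high; the point is at its middle, 15 mm below its top, 115 mm from the mouth's axis (intake -y) when shut; axes as the intake's. Crossbar 142 mm wide under it, top 42 mm high. 57 mm free between handle and mouth when shut
- strainer: tack strainer, steel with perforated dome and brass knob, loose, about 0.15 kg. From below: round basket 54 mm across, 14 mm high; flange 78 mm across, 5 mm thick; dome; knob 18 mm across from 36 to 54 mm up. Origin at the centre of the basket's underside, z towards the knob. Starts standing on its basket; seated, its flange lies on the recess floor
- strainer_flange (a point): centre of the underside of the strainer's flange, 14 mm above its origin
- strainer_knob (a point): middle of the strainer's brass knob (18 mm in diameter, 18 mm high), 45 mm above its origin
- blank_cap: the blanking cap, not to be used: all black plastic, no holes, otherwise the strainer's shape and size; origin at the centre of its underside
- glue_bottle: bystander: white glue bottle with a red cap, 48 mm in diameter, 125 mm high; origin at the centre of its underside
- tack_tin: bystander: open steel tin of tacks, 76 mm in diameter, 28 mm high; origin at the centre of its underside
- hammer: bystander: hammer lying on the bench, about 260 mm long; origin near the middle of its length, underside
- screwdriver: bystander: screwdriver lying on the bench, about 200 mm long; origin near the middle of its length, underside
- thread_spool: bystander: orange spool of thread standing up, 40 mm in diameter, 70 mm high; origin at the centre of its underside
- shoe_last: bystander: green plastic shoe last standing on its sole, about 235 mm long, 86 mm wide, 86 mm high; origin on its underside near the middle
Not all that is in view belongs to the job. Leave any pink look-alike of the strainer alone.

How it is judged:
On the way, in this order (a step that is already met when the one before it is completed fails the run):
1. the strainer sits flat in the recess, knob up, released, with the gate shut (horizontal distance between strainer_flange and seat below 0.006 m and z of strainer_flange in the frame of seat between -0.004 and 0.003 m and angle between strainer's own z axis and vertical below 0.08 rad and contact force between the fingers and strainer below 0.2 N and linear speed of strainer below 0.02 m/s and value of joint gate below 0.008 m), for 0.2 s.
2. the gripper holds the gate half open (horizontal distance between strainer_flange and seat below 0.006 m and z of strainer_flange in the frame of seat between -0.004 and 0.003 m and angle between strainer's own z axis and vertical below 0.08 rad and value of joint gate between 0.025 and 0.035 m and contact force between the fingers and gate above 3 N), for 0.5 s.
At the end, for the whole second after the job is handed in: the strainer lies in the recess, knob up, within 6 mm of the axis, 3 mm of the recess floor and 0.08 rad of upright, untouched by the gripper; the gate stands still between 25 and 35 mm of its 60 mm travel, held there by the gripper's fingers (more than 3 N) (all of step 2 and contact force between the fingers and strainer below 0.2 N and velocity of joint gate between -0.01 and 0.01 m/s); the arm keeps its last pose, push and grip.
It fails at once if the gate was opened (more than 10 mm) while the strainer was not in its seat (value of joint gate above 0.01 m and not (horizontal distance between strainer_flange and seat below 0.006 m and z of strainer_flange in the frame of seat between -0.004 and 0.003 m and angle between strainer's own z axis and vertical below 0.08 rad)).
It fails at once if the gate was pulled far past half (more than 45 mm) (value of joint gate above 0.045 m).
It fails at once if the strainer was dropped (contact force between the fingers and strainer below 0.2 N and linear speed of strainer above 0.6 m/s).
It fails at once if something else on the bench was shifted (more than 25 mm) or knocked over (distance of any of blank_cap, glue_bottle, tack_tin, hammer, screwdriver, thread_spool, shoe_last from where it was at the start of the episode above 0.025 m or angle between any of blank_cap, glue_bottle, tack_tin, thread_spool, shoe_last's own z axis and vertical above 0.5 rad).
It also fails if it takes over 64 s, if anything falls off the work surface, if the arm or the gripper's body presses on something with over 40 N, if the wrist force passes 120 N, or if a joint passes its speed limit or range.

## Working session

There is one attempt and no reset: what is moved stays moved. The work goes in short steps, each a Python script; the robot and the scene stay as the last script left them, time stands still between calls to the robot, and variables do not carry over. Pictures are saved under pics/ and viewed, and the job is handed in when it is done.

```bash
mkdir -p pics; ls
python3 - <<'E'
from workcell import bot
import cv2,numpy as np
for n in ["scene","top","wrist"]:
    c=bot.read_camera(n); cv2.imwrite(f"pics/{n}0.png",c["pixels"])
    print(n,c["fx"],c["fy"],c["cx"],c["cy"],(-np.array(c["R"]).T@c["t"]).round(3),np.array(c["R"]).round(3).tolist())
print(bot.current_clock(),bot.current_tool_rot(),bot.current_opening())
E
```

```text
pics
scene 434.92504757860536 434.92504757860536 277.52387698669975 205.8027813356224 [ 1.171 -0.134  1.155] [[0.237, 0.971, -0.004], [0.853, -0.21, -0.478], [-0.465, 0.11, -0.878]]
top 492.5587052517025 492.5587052517025 276.29762720043766 211.12458117449006 [0.324 0.028 1.282] [[-0.046, -0.999, 0.003], [-0.974, 0.044, -0.223], [0.223, -0.013, -0.975]]
wrist 347.0102556362702 347.0102556362702 281.41579724947496 206.6346639395713 [0.151 0.56  0.384] [[0.394, 0.919, -0.002], [0.88, -0.377, 0.288], [0.264, -0.116, -0.958]]
0.15 [ 2.62227265e+00  1.72916797e+00 -2.05795458e-03] 1.0019674278038662
```

View pics/scene0.png

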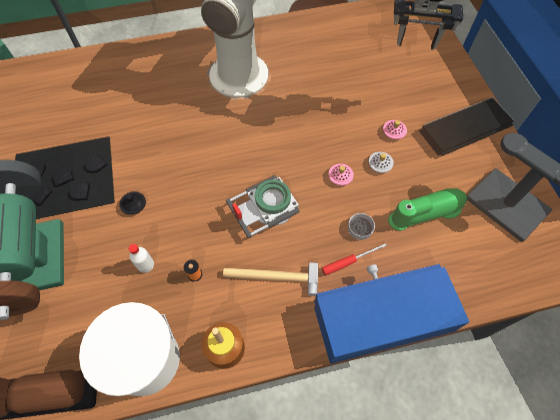

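View pics/top0.png

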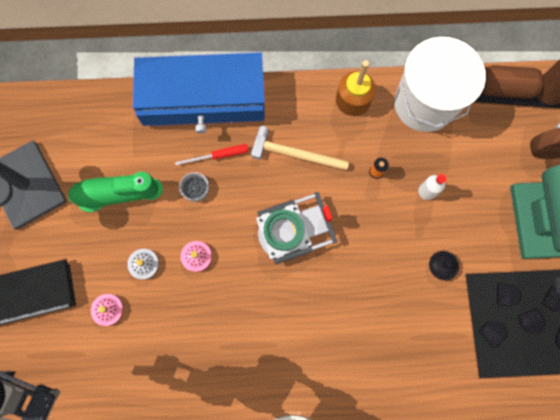

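View pics/wrist0.png

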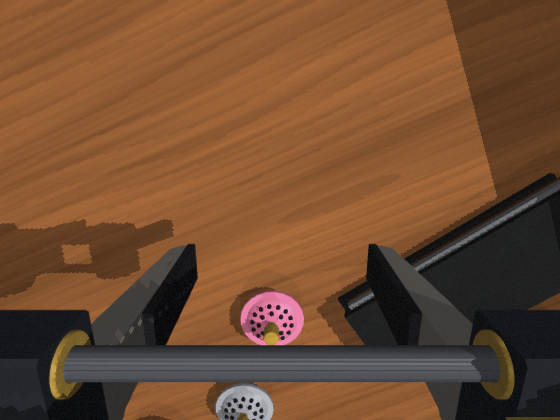

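The silver strainer is at scene (381,162) and top (143,264), next to two pink look-alikes. The intake is at top (287,230), with its red handle at (327,213). Next I'll measure with crops.

```bash
cat > h.py <<'E'
import numpy as np,cv2
from workcell import bot
def ray(c,u,v):
    R=np.array(c["R"]);t=np.array(c["t"]).ravel()
    d=R.T@np.array([(u-c["cx"])/c["fx"],(v-c["cy"])/c["fy"],1.]);return -R.T@t,d/np.linalg.norm(d)
def onz(c,u,v,z):
    o,d=ray(c,u,v);return o+d*(z-o[2])/d[2]
def tri(a,b):
    (o1,d1),(o2,d2)=a,b
    s=np.linalg.lstsq(np.c_[d1,-d2],o2-o1,rcond=None)[0]
    p,q=o1+s[0]*d1,o2+s[1]*d2
    return (p+q)/2,np.linalg.norm(p-q)
def proj(c,X):
    p=np.array(c["R"])@np.array(X)+np.array(c["t"]).ravel();return c["cx"]+c["fx"]*p[0]/p[2],c["cy"]+c["fy"]*p[1]/p[2]
def hsvmask(im,lo,hi): return cv2.inRange(cv2.cvtColor(im,cv2.COLOR_BGR2HSV),np.array(lo),np.array(hi))
def blobs(m,amin=8):
    n,l,s,c=cv2.connectedComponentsWithStats(m)
    return [(int(s[i,4]),c[i].round(1).tolist(),s[i,:4].tolist(),l==i) for i in range(1,n) if s[i,4]>=amin]
E
python3 - <<'E'
from h import *
for n,boxes in [("scene",[(360,140,50,45),(220,165,90,80)]),("top",[(120,240,50,50),(245,185,100,90)])]:
    im=cv2.imread(f"pics/{n}0.png")
    crops=[cv2.resize(im[y:y+h,x:x+w],(390,int(390*h/w)),interpolation=cv2.INTER_CUBIC) for x,y,w,h in boxes]
    H=max(c.shape[0] for c in crops)
    cv2.imwrite(f"pics/{n}crop.png",np.hstack([cv2.copyMakeBorder(c,0,H-c.shape[0],0,5,0) for c in crops]))
    print(n)
    for nm,lo,hi in [("brass",(18,110,90),(32,255,255)),("green",(65,90,30),(88,255,200)),("red",(0,190,120),(6,255,255)),("red2",(174,190,120),(180,255,255))]:
        for b in blobs(hsvmask(im,lo,hi)): print(nm,b[:3])
E
```

```text
scene
brass (43, [444.0, 10.3], [437, 8, 14, 5])
brass (28, [396.9, 123.1], [395, 120, 5, 8])
brass (28, [382.6, 156.6], [380, 154, 6, 7])
brass (27, [341.8, 168.9], [340, 166, 5, 7])
brass (526, [221.1, 341.8], [207, 327, 28, 29])
green (1048, [24.6, 9.5], [0, 0, 58, 24])
green (617, [90.3, 4.0], [58, 0, 89, 13])
green (140, [4.0, 51.4], [0, 39, 13, 21])
green (14, [450.3, 195.2], [447, 193, 9, 5])
green (4425, [30.4, 244.6], [0, 194, 64, 96])
green (8, [438.6, 199.8], [437, 199, 5, 3])
green (17, [422.2, 204.6], [419, 201, 7, 7])
green (22, [431.7, 203.7], [427, 201, 10, 6])
green (21, [449.7, 201.8], [444, 200, 14, 6])
red (21, [134.6, 250.6], [131, 247, 7, 6])
top
brass (469, [357.9, 84.4], [346, 72, 26, 25])
brass (8, [120.5, 175.0], [117, 175, 8, 1])
brass (8, [110.5, 176.0], [107, 176, 8, 1])
brass (14, [150.5, 199.5], [144, 198, 14, 3])
brass (14, [78.0, 206.9], [72, 203, 13, 9])
brass (8, [89.5, 212.0], [86, 212, 8, 1])
brass (27, [193.6, 254.1], [191, 252, 6, 5])
brass (31, [139.3, 261.8], [136, 259, 7, 6])
brass (31, [101.9, 308.9], [99, 306, 7, 6])
green (3239, [538.1, 215.7], [512, 166, 48, 92])
green (1523, [111.9, 192.9], [69, 173, 93, 38])
green (666, [283.5, 229.1], [265, 210, 39, 40])
red (314, [229.9, 151.2], [212, 144, 36, 15])
red (59, [441.1, 178.1], [437, 174, 9, 9])
red (87, [327.1, 213.2], [323, 206, 9, 15])
```

```bash
sleep 1
```

```text
(no output)
```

View pics/scenecrop.png

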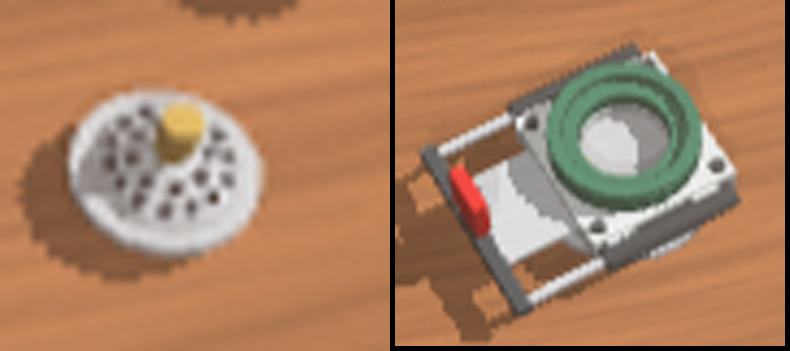

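View pics/topcrop.png

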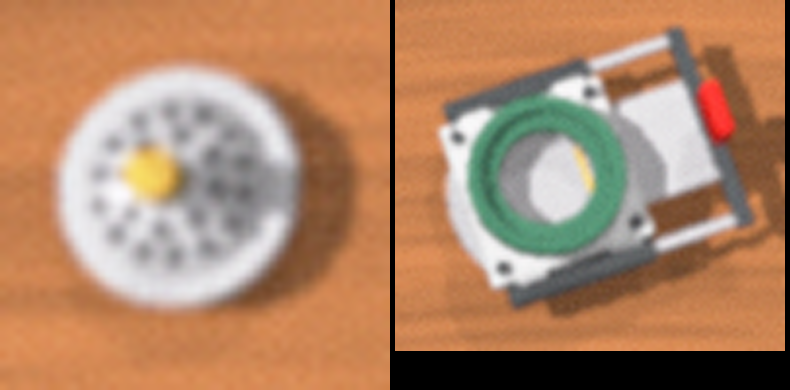

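Run:
```python
from h import *
s=bot.read_camera("scene");t=bot.read_camera("top")
print("knob",tri(ray(s,382.6,156.6),ray(t,139.3,261.8)))
for c,uv in((s,(382.6,156.6)),(t,(139.3,261.8))): print(onz(c,*uv,.049))
for n,c,box in(("s",s,(225,170,90,75)),("t",t,(245,190,80,75))):
    im=c["pixels"]; h=cv2.cvtColor(im,cv2.COLOR_BGR2HSV)
    m=hsvmask(im,(60,60,20),(95,255,255)); 
    for b in blobs(m,100):
        if box[0]<b[1][0]<box[0]+box[2] and box[1]<b[1][1]<box[1]+box[3]:
            print(n,b[:3]); cnt=max(cv2.findContours(b[3].astype(np.uint8),cv2.RETR_EXTERNAL,cv2.CHAIN_APPROX_NONE)[0],key=len)
            e=cv2.fitEllipse(cv2.convexHull(cnt)); print(e, onz(c,*e[0],.065))
    m=hsvmask(im,(0,150,80),(8,255,255))|hsvmask(im,(172,150,80),(180,255,255))
    for b in blobs(m,15):
        if box[0]<b[1][0]<box[0]+box[2]+25 and box[1]<b[1][1]<box[1]+box[3]: print("red",b[:3],onz(c,*b[1],.085))
```

```text
knob (array([0.49268218, 0.36197405, 0.04488386]), np.float64(0.00042842744293705346))
[0.4952078  0.36036176 0.049     ]
[0.49206679 0.36064774 0.049     ]
s (457, [270.9, 195.3], [255, 180, 35, 31])
((272.396728515625, 195.0122833251953), (30.714406967163086, 35.32152557373047), 95.69207000732422) [ 0.55585909 -0.0028887   0.065     ]
red (82, [236.8, 210.7], [233, 203, 9, 16]) [ 0.5924664  -0.11320258  0.085     ]
t (800, [283.3, 229.0], [264, 209, 40, 41])
((283.4071960449219, 229.4161834716797), (39.585350036621094, 40.84099578857422), 155.30075073242188) [ 0.55508103 -0.00404445  0.065     ]
red (115, [327.2, 213.1], [323, 205, 10, 17]) [ 0.58763743 -0.11460605  0.085     ]
```

The strainer knob triangulates to about (0.493, 0.362). The mouth is at about (0.555, -0.003), and the intake yaw is about +17°. The recess gives only 3 mm of clearance, so I'll measure both with the wrist camera in the same tool orientation, which lets calibration errors cancel.

```bash
cat >> h.py <<'E'
def rot(deg):  # tool down, tool x at heading deg
    a=np.radians(deg)/2; return np.pi*np.array([np.cos(a),np.sin(a),0])
E
python3 - <<'E'
from h import *
A=107; ty=np.array([np.sin(np.radians(A)),-np.cos(np.radians(A)),0])
for nm,p in (("str",np.array([.494,.361,.22])),("int",np.array([.555,-.0035,.26]))):
    q=p-.03*ty
    bot.goto(q,rot(A)); bot.hold(.3)
    c=bot.read_camera("wrist"); cv2.imwrite(f"pics/w_{nm}.png",c["pixels"])
    import pickle; pickle.dump(c,open(f"c_{nm}.pkl","wb"))
    print(nm,bot.current_ee_pos(),q,bot.current_joints(),bot.current_clock(),proj(c,[*p[:2],.045]))
E
```

```text
str [0.46490285 0.35268929 0.21998261] [0.46531086 0.35222885 0.22      ] [ 4.42052147e-01  1.76680154e-01  1.56566863e+00  1.27071599e-05
  1.39930108e+00 -1.42630400e+00] 1.7417 (np.float64(281.45414504458245), np.float64(214.74656296096467))
int [ 0.52633799 -0.01178574  0.25992383] [ 0.52631086 -0.01227115  0.26      ] [-2.52179972e-01  3.63632270e-03  1.67183429e+00  5.16892695e-05
  1.46623366e+00 -2.12052315e+00] 3.4833 (np.float64(281.54480940934974), np.float64(203.64580097608243))
```

View pics/w_str.png

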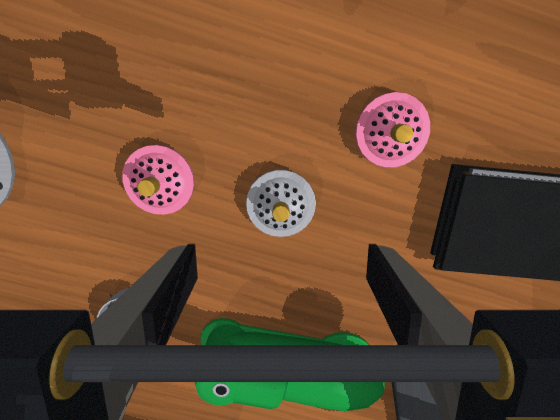

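View pics/w_int.png

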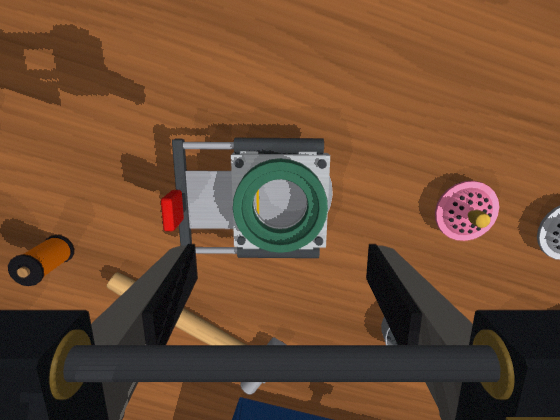

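Wrist view 1: the strainer is at (281,203) with its knob at (281,213), and the pinks are at (158,180) and (393,130). Wrist view 2: the mouth is at (280,204), the red handle at (173,211) and the crossbar is nearly vertical. Next I'll cast the contours onto planes and fit circles.

Run:
```python
from h import *
import pickle
from scipy.optimize import least_squares
def circ(c,cnt,z):
    P=np.array([onz(c,u,v,z)[:2] for u,v in cnt.reshape(-1,2).astype(float)])
    f=lambda x:np.hypot(P[:,0]-x[0],P[:,1]-x[1])-x[2]
    r=least_squares(f,[*P.mean(0),.045],loss="soft_l1",f_scale=.001)
    return r.x.round(4), np.abs(f(r.x)).mean().round(5)
c=pickle.load(open("c_str.pkl","rb"));im=c["pixels"]
m=hsvmask(im,(0,0,90),(180,60,255)); m[:150]=0;m[250:]=0;m[:,:235]=0;m[:,330:]=0
b=max(blobs(m),key=lambda b:b[0]);print(b[:3])
cnt=cv2.convexHull(max(cv2.findContours(b[3].astype(np.uint8),0,1)[0],key=len));
for z in(.014,.019):print("flange",z,circ(c,cnt,z))
m=hsvmask(im,(18,110,90),(32,255,255))
for b in blobs(m): 
    if 250<b[1][0]<310: print("knob",b[:3],onz(c,*b[1],.05))
c=pickle.load(open("c_int.pkl","rb"));im=c["pixels"]
m=hsvmask(im,(60,60,20),(95,255,255));m[:150]=0;m[260:]=0;m[:,:220]=0;m[:,340:]=0
b=max(blobs(m),key=lambda b:b[0]);print(b[:3])
mm=b[3].astype(np.uint8)
cs,hi=cv2.findContours(mm,cv2.RETR_CCOMP,cv2.CHAIN_APPROX_NONE)
for k in cs:
    if len(k)>60:
        print("green",len(k),circ(c,k,.07),"z62",circ(c,k,.062),"z46",circ(c,k,.046))
m=hsvmask(im,(0,150,60),(8,255,255))|hsvmask(im,(172,150,60),(180,255,255))
for b in blobs(m,50):
    if b[1][0]<250: 
        print("red",b[:3]); x,y,w,h=b[2]
        # top face: brighter
        top=(b[3]&(im[:,:,2]>195)).astype(np.uint8);print(blobs(top,20)[0][:3],onz(c,*blobs(top,20)[0][1],.095))
# casting edge corners bolts: black dots
m=cv2.inRange(im,(0,0,0),(75,75,75));m[:140]=0;m[260:]=0;m[:,:170]=0;m[:,340:]=0
for b in blobs(m,15): print("dark",b[:3],onz(c,*b[1],.046)[:2])
x,y,w,h=150,120,200,150
cv2.imwrite("pics/w_int_c.png",cv2.resize(im[y:y+h,x:x+w],None,fx=4,fy=4,interpolation=cv2.INTER_CUBIC))
```

```text
(3004, [280.6, 201.9], [246, 170, 70, 67])
flange 0.014 (array([0.4916, 0.3591, 0.0392]), np.float64(0.00013))
flange 0.019 (array([0.4902, 0.3587, 0.0387]), np.float64(0.00012))
knob (251, [280.7, 212.0], [272, 202, 18, 20]) [0.48982138 0.35890652 0.05      ]
(4807, [279.8, 206.4], [233, 159, 95, 94])
green 265 (array([ 0.5527, -0.0062,  0.0516]), np.float64(0.00063)) z62 (array([ 0.555 , -0.0055,  0.0527]), np.float64(0.00065)) z46 (array([ 0.5597, -0.0042,  0.055 ]), np.float64(0.00067))
green 149 (array([ 0.5493, -0.0073,  0.0292]), np.float64(0.00044)) z62 (array([ 0.5516, -0.0067,  0.0299]), np.float64(0.00045)) z46 (array([ 0.5561, -0.0054,  0.0312]), np.float64(0.00047))
red (777, [171.7, 209.9], [161, 190, 23, 42])
(261, [167.8, 215.1], [163, 200, 11, 31]) [ 0.58659545 -0.11485401  0.095     ]
dark (924, [182.4, 213.5], [170, 140, 26, 120]) [ 0.59998693 -0.11043343]
dark (1108, [279.2, 146.0], [233, 140, 91, 15]) [ 0.49236585 -0.02541043]
dark (64, [238.9, 162.9], [235, 159, 9, 9]) [ 0.52342256 -0.06292138]
dark (200, [275.6, 164.6], [241, 158, 76, 23]) [ 0.51325431 -0.02324909]
dark (54, [321.2, 163.4], [317, 160, 9, 8]) [0.49705096 0.02498949]
dark (550, [298.6, 224.5], [246, 182, 73, 63]) [0.57325361 0.02306872]
dark (239, [282.8, 224.4], [253, 204, 56, 29]) [0.57857973 0.00527616]
dark (39, [240.3, 239.9], [237, 236, 8, 9]) [ 0.61215135 -0.03737762]
dark (47, [318.3, 240.4], [315, 237, 7, 8]) [0.58550647 0.05169044]
dark (533, [279.5, 253.8], [237, 248, 82, 10]) [0.61570622 0.01254119]
```

View pics/w_int_c.png

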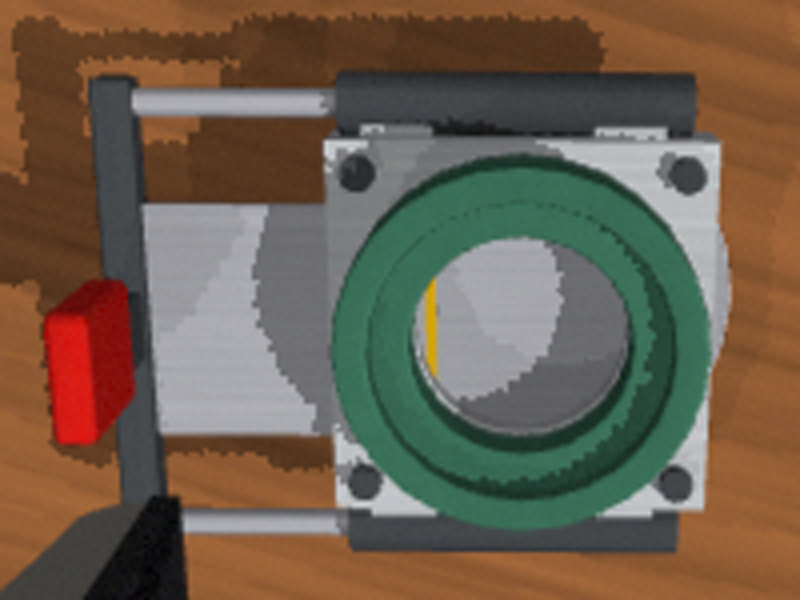

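Run:
```python
from h import *
import pickle
from scipy.optimize import least_squares
def circ(c,cnt,z,r,vmin):
    k=cnt.reshape(-1,2).astype(float); k=k[k[:,1]>vmin]
    P=np.array([onz(c,u,v,z)[:2] for u,v in k])
    f=lambda x:np.hypot(P[:,0]-x[0],P[:,1]-x[1])-r-x[2]
    q=least_squares(f,[*P.mean(0),0],loss="soft_l1",f_scale=.0005)
    return q.x.round(4), np.abs(f(q.x)).mean().round(5)
c=pickle.load(open("c_str.pkl","rb"));im=c["pixels"]
m=hsvmask(im,(0,0,90),(180,60,255)); m[:150]=0;m[250:]=0;m[:,:235]=0;m[:,330:]=0
b=max(blobs(m),key=lambda b:b[0])
cnt=cv2.convexHull(max(cv2.findContours(b[3].astype(np.uint8),0,1)[0],key=len))
for v in (0,190,200):print("flange",circ(c,cnt,.019,.039,v))
m=hsvmask(im,(18,110,150),(32,255,255))
for b in blobs(m): 
    if 250<b[1][0]<310: print("knobtop",b[:3],onz(c,*b[1],.054))
c=pickle.load(open("c_int.pkl","rb"));im=c["pixels"]
m=hsvmask(im,(60,60,20),(95,255,255));m[:150]=0;m[260:]=0;m[:,:220]=0;m[:,340:]=0
b=max(blobs(m),key=lambda b:b[0])
cs,hi=cv2.findContours(b[3].astype(np.uint8),cv2.RETR_EXTERNAL,cv2.CHAIN_APPROX_NONE)
for v in(195,205,215): print("rim",circ(c,max(cs,key=len),.07,.052,v))
```

```text
flange (array([ 4.902e-01,  3.587e-01, -3.000e-04]), np.float64(0.00012))
flange (array([ 4.904e-01,  3.587e-01, -4.000e-04]), np.float64(0.00011))
flange (array([ 4.903e-01,  3.587e-01, -4.000e-04]), np.float64(0.00011))
knobtop (198, [280.6, 213.6], [273, 206, 17, 16]) [0.49026866 0.35894573 0.054     ]
rim (array([ 0.5538, -0.0059, -0.0011]), np.float64(0.00033))
rim (array([ 0.5538, -0.0058, -0.0011]), np.float64(0.00034))
rim (array([ 0.554 , -0.0058, -0.0012]), np.float64(0.00035))
```

Run:
```python
from h import *
import pickle
A=106.7; p=np.array([.4905,.3592])
bot.goto([*p,.12],rot(A)); bot.set_gripper(.45,20)
bot.line_to([*p,.05],max_speed=.15); print(bot.current_contact_force())
bot.line_to([*p,.036],max_speed=.05); print(bot.current_contact_force())
bot.set_gripper(0.0,25); print("open",bot.current_opening(),bot.current_ee_pos(),bot.current_contact_force())
c=bot.read_camera("wrist"); cv2.imwrite("pics/grip.png",c["pixels"])
c=bot.read_camera("scene"); cv2.imwrite("pics/grip_s.png",c["pixels"])
print(bot.current_clock())
```

```text
[ 0.36930454 -0.60796385 -0.26265385]
[-0.17766079 -0.34832664 -0.31239533]
open 0.19094762316117453 [0.49063485 0.35931509 0.03618233] [0.4937157  0.38654228 0.25641044]
7.45
```

View pics/grip.png

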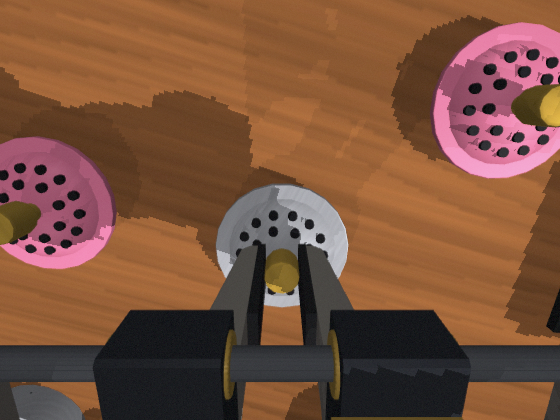

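The jaws hold the knob at (282,270), with a 17.6 mm gap. The strainer's flange is still flat on the bench. I'll lift it and measure the flange against the TCP.

Run:
```python
from h import *
import pickle
from scipy.optimize import least_squares
p=bot.current_ee_pos()
bot.line_to([p[0],p[1],.10],max_speed=.1); bot.hold(.3)
p=bot.current_ee_pos()
print("force",bot.current_contact_force(),"tcp",p,bot.current_opening(),bot.current_tool_rot())
c=bot.read_camera("wrist"); im=c["pixels"];cv2.imwrite("pics/lift.png",im)
pickle.dump(c,open("c_lift.pkl","wb"))
# flange top is 0.017 below TCP
m=hsvmask(im,(0,0,90),(180,60,255)); m[:150]=0;m[300:]=0;m[:,:200]=0;m[:,360:]=0
b=max(blobs(m),key=lambda b:b[0]);print(b[:3])
cnt=cv2.convexHull(max(cv2.findContours(b[3].astype(np.uint8),0,1)[0],key=len)).reshape(-1,2).astype(float)
zf=p[2]-.017
P=np.array([onz(c,u,v,zf)[:2] for u,v in cnt if v<245])
f=lambda x:np.hypot(P[:,0]-x[0],P[:,1]-x[1])-x[2]
q=least_squares(f,[*p[:2],.039],loss="soft_l1",f_scale=.0005)
A=np.radians(106.7);tx=np.array([np.cos(A),np.sin(A)]);ty=np.array([np.sin(A),-np.cos(A)])
d=q.x[:2]-p[:2];print(q.x.round(4),np.abs(f(q.x)).mean(),"offset tool x,y mm",d@tx*1e3,d@ty*1e3)
```

```text
force [-0.22145047 -0.90066431 -0.95505801] tcp [0.49031567 0.35917584 0.09938705] 0.18878431525249542 [-1.87500491e+00 -2.52005191e+00  1.45778139e-03]
(6873, [282.0, 224.6], [216, 184, 132, 95])
[0.4894 0.3582 0.0384] 0.00011505735754285083 offset tool x,y mm -0.7041561227681227 -1.2126940032325397
```

View pics/lift.png

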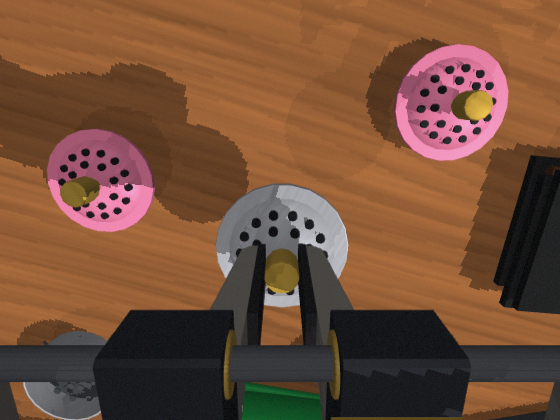

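Run:
```python
from h import *
p=bot.current_ee_pos()
bot.line_to([p[0],p[1],.16],max_speed=.2)
bot.line_to([.555,-.0046,.16],rot(106.7),max_speed=.2)
bot.line_to([.555,-.0046,.115],max_speed=.1); bot.hold(.2)
print(bot.current_ee_pos(),bot.current_contact_force(),bot.current_opening(),bot.current_clock())
c=bot.read_camera("wrist")["pixels"];s=bot.read_camera("scene")["pixels"];t=bot.read_camera("top")["pixels"]
z=lambda im,x,y,w,h:cv2.resize(im[y:y+h,x:x+w],(390,300),interpolation=cv2.INTER_CUBIC)
cv2.imwrite("pics/over.png",np.vstack([np.hstack([z(c,150,130,260,200),z(s,210,140,104,80)]),np.hstack([z(t,235,180,104,80),cv2.resize(s,(390,300))])]))
```

```text
[ 0.55566436 -0.00472067  0.11591876] [ 0.35479483  0.08297905 -1.87662729] 0.1807862413000297 11.8417
```

View pics/over.png

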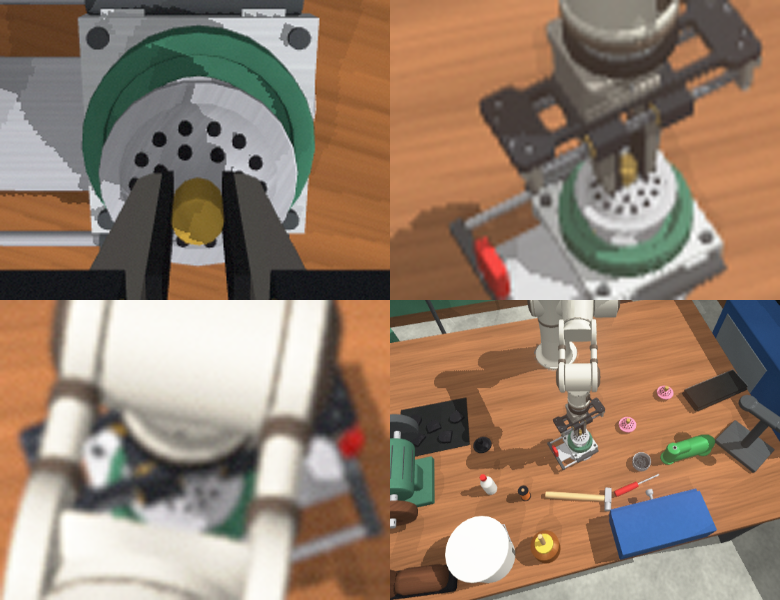

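The strainer is still held over the mouth, but the gap has shrunk to 16.6 mm. I'll check for slip or tilt against the lift picture.

Run:
```python
from h import *
import pickle
from scipy.optimize import least_squares
c=bot.read_camera("wrist"); im=c["pixels"];p=bot.current_ee_pos();print(p,bot.current_opening(),bot.current_contact_force())
cv2.imwrite("pics/over_w.png",im)
m=hsvmask(im,(18,110,60),(32,255,255));m2=hsvmask(pickle.load(open("c_lift.pkl","rb"))["pixels"],(18,110,60),(32,255,255))
for k in(m,m2): 
    for b in blobs(k,100): print(b[:3])
```

```text
[ 0.5552004  -0.00463783  0.11534025] 0.18594801739534406 [ 0.077821   -0.44921375 -1.8326621 ]
(1268, [281.4, 271.0], [264, 249, 35, 44])
(252, [43.5, 338.5], [29, 330, 36, 15])
(498, [228.4, 364.7], [224, 330, 13, 70])
(500, [334.6, 364.5], [327, 330, 13, 70])
(394, [396.2, 418.0], [331, 417, 132, 3])
(994, [472.2, 105.1], [451, 90, 42, 31])
(880, [79.4, 191.3], [60, 177, 40, 31])
(1268, [281.4, 271.1], [264, 249, 35, 44])
(497, [228.4, 364.6], [223, 330, 14, 69])
(499, [334.6, 364.4], [327, 330, 13, 69])
(394, [396.2, 418.0], [331, 417, 132, 3])
```

View pics/over_w.png

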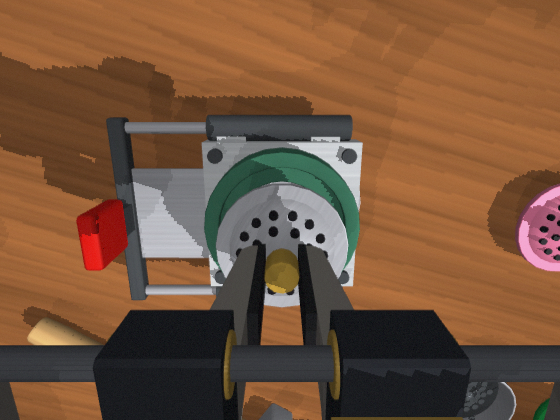

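There's no slip: the knob is at the same pixels as at lift, (281,271), and the opening reading is just noisy. Laterally, the rim (205–359) and the flange (217–349) are concentric to within a pixel. I'll lower in small steps and watch the force.

Run:
```python
from h import *
for z in (.100,.095,.092,.090,.088,.0865,.0855,.0845):
    bot.line_to([.555,-.0046,z],max_speed=.03); 
    f=np.mean([bot.current_contact_force() for _ in range(8)],0);p=bot.current_ee_pos();print(z,p.round(4),f.round(2))
    if f[2]>4 or np.hypot(*f[:2])>4: print("contact");break
c=bot.read_camera("wrist");cv2.imwrite("pics/in_w.png",c["pixels"]);cv2.imwrite("pics/in_s.png",cv2.resize(bot.read_camera("scene")["pixels"][130:240,200:340],None,fx=5,fy=5,interpolation=cv2.INTER_CUBIC))
print(bot.current_clock())
```

```text
0.1 [ 0.555  -0.0046  0.0999] [ 0.03  0.09 -1.68]
0.095 [ 0.5548 -0.0045  0.0947] [-0.24  0.12 -1.37]
0.092 [ 0.5548 -0.0046  0.0917] [ 0.11  0.15 -1.61]
0.09 [ 0.5549 -0.0046  0.0898] [-0.25  0.52 -1.05]
0.088 [ 0.5549 -0.0046  0.0878] [ 0.79 -0.09 -1.17]
0.0865 [ 0.5549 -0.0046  0.0864] [-0.06  0.4  -1.98]
0.0855 [ 0.5549 -0.0046  0.0854] [-0.2   0.52 -0.69]
0.0845 [ 0.5549 -0.0046  0.0844] [ 0.91  0.16 -1.22]
14.6083
```

View pics/in_w.png

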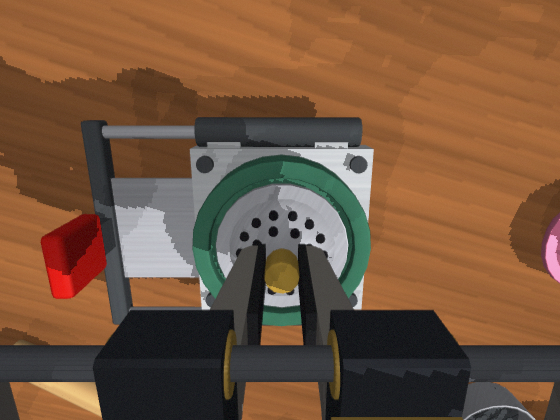

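View pics/in_s.png

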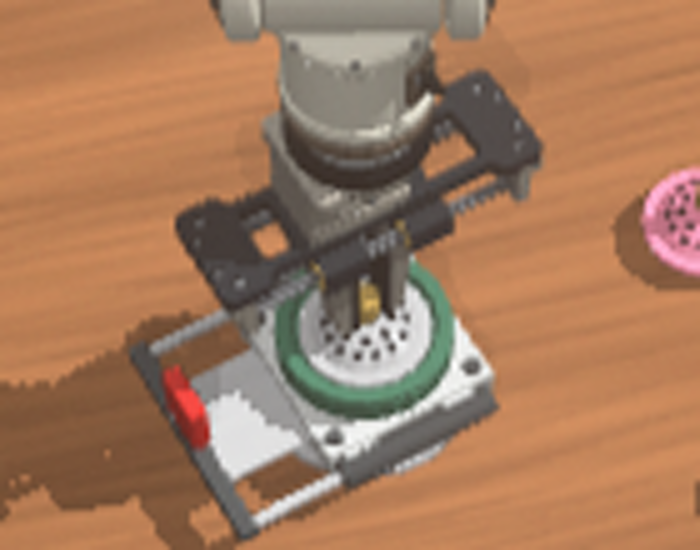

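The flange is inside the recess and nearly concentric, with no contact force yet. Next come the last millimetre and the release.

Run:
```python
from h import *
for z in (.084,.0835,.083,.0825):
    bot.line_to([.555,-.0046,z],max_speed=.02); 
    f=np.mean([bot.current_contact_force() for _ in range(8)],0);p=bot.current_ee_pos();print(z,p.round(4),f.round(2))
    if f[2]>2: print("contact");break
bot.set_gripper(.40); bot.hold(.2)
bot.line_to([.555,-.0046,.15],max_speed=.15); 
ty=np.array([.958,.287,0]); bot.line_to(np.array([.555,-.0046,.25])-.03*ty,max_speed=.25); bot.hold(.2)
c=bot.read_camera("wrist");cv2.imwrite("pics/seat_w.png",c["pixels"])
import pickle;pickle.dump(c,open("c_seat.pkl","wb"))
cv2.imwrite("pics/seat_wc.png",cv2.resize(c["pixels"][130:280,150:350],None,fx=4,fy=4,interpolation=cv2.INTER_CUBIC))
print(bot.current_ee_pos(),bot.current_clock())
```

```text
0.084 [ 0.5551 -0.0046  0.0841] [ 0.06 -0.7  -0.12]
0.0835 [ 0.5551 -0.0046  0.0841] [-2.54  0.71  4.6 ]
contact
[ 0.52550319 -0.01288513  0.2478673 ] 17.1917
```

View pics/seat_wc.png

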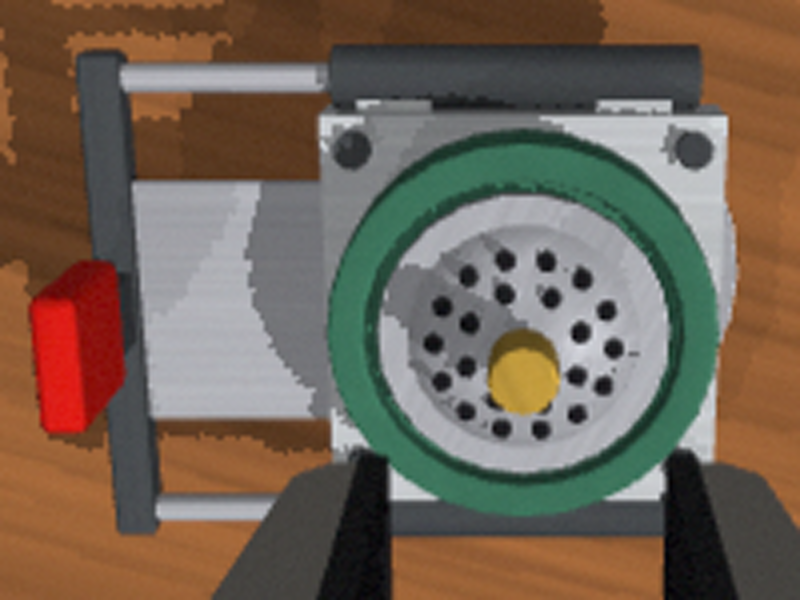

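Seated flat: contact came at TCP z = 0.084 as calculated, and the wrist view shows an even gap all round the flange, centred at (523,335). Next is the handle.

Run:
```python
from h import *
h=np.array([.588,-.115])
bot.set_gripper(.5)
bot.line_to([*h,.17],rot(106.7),max_speed=.25)
bot.line_to([*h,.11],max_speed=.15)
bot.hold(.1)
c=bot.read_camera("wrist");cv2.imwrite("pics/h_w.png",c["pixels"])
print(bot.current_ee_pos(),bot.current_opening(),bot.current_contact_force(),bot.current_clock())
```

```text
[ 0.58915005 -0.11529251  0.11192986] 0.49992296436570094 [-0.51725834 -0.57275999 -0.27658795] 18.9583
```

View pics/h_w.png

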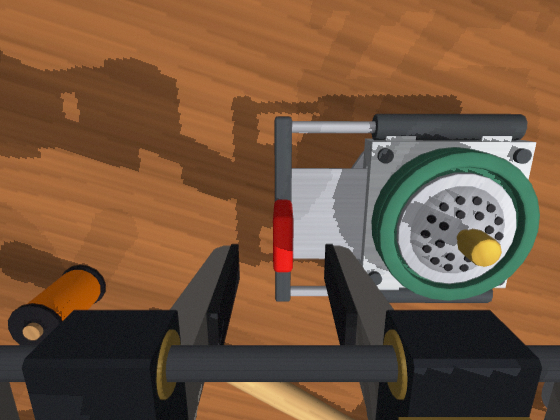

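Run:
```python
from h import *
t=bot.read_camera("top"); print("spool",onz(t,378,168,.04))
h=np.array([.588,-.115])
bot.line_to([*h,.075],max_speed=.08); print(bot.current_contact_force())
bot.line_to([*h,.061],max_speed=.05); print(bot.current_contact_force())
bot.set_gripper(0.0,40); bot.hold(.1)
print("open mm",bot.current_opening()*92,bot.current_ee_pos(),np.mean([bot.current_contact_force() for _ in range(8)],0),bot.current_clock())
c=bot.read_camera("wrist");cv2.imwrite("pics/hg_w.png",c["pixels"])
```

```text
spool [ 0.71332408 -0.26255971  0.04      ]
[0.58708454 0.11071232 1.00139603]
[ 0.50616739 -0.79436683 -0.113558  ]
open mm 11.991129370992603 [ 0.58803257 -0.11487098  0.06112743] [-0.11492628  2.13122756  0.95088012] 20.7333
```

View pics/hg_w.png

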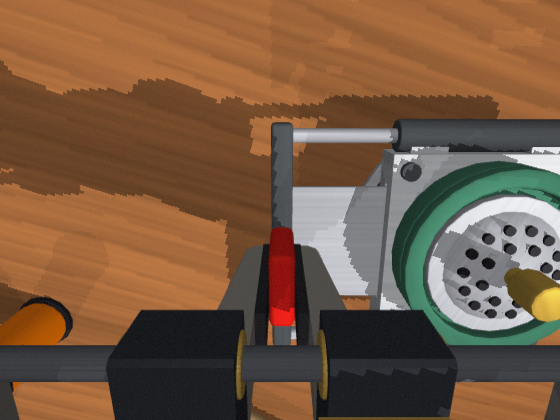

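The handle is gripped with a 12 mm gap and sits at (283,275). Now I'll pull it 29.5 mm slowly.

Run:
```python
from h import *
a=np.radians(-73.3); d=np.array([np.cos(a),np.sin(a),0])
p0=np.array([.588,-.115,.061]); 
def rep(s):
    f=np.mean([bot.current_contact_force() for _ in range(25)],0);p=bot.current_ee_pos();print(s,"moved mm",((p-p0)@d*1e3).round(2),"pull N",(-(f@d)).round(2),f.round(1),"open",round(bot.current_opening()*92,2))
rep("0")
for k in (.010,.020,.0295):
    bot.line_to(p0+k*d,max_speed=.04); bot.hold(.15); rep(k)
bot.hold(.4);rep("end")
for n in("wrist","scene","top"):
    c=bot.read_camera(n)["pixels"];cv2.imwrite(f"pics/p_{n}.png",c)
    if n!="wrist":cv2.imwrite(f"pics/p_{n}c.png",cv2.resize(c[150:270,190:350],None,fx=5,fy=5,interpolation=cv2.INTER_CUBIC))
print(bot.current_clock())
```

```text
0 moved mm -0.14 pull N 2.15 [-0.1  2.2  2.2] open 11.75
0.01 moved mm 9.66 pull N 4.67 [-1.9  4.3  4.4] open 12.06
0.02 moved mm 19.28 pull N 6.49 [-2.3  6.1  5. ] open 11.87
0.0295 moved mm 28.27 pull N 7.95 [-3.7  7.2  5.9] open 11.77
end moved mm 28.21 pull N 8.7 [-4.2  7.8  6. ] open 11.47
22.975
```

View pics/p_wrist.png

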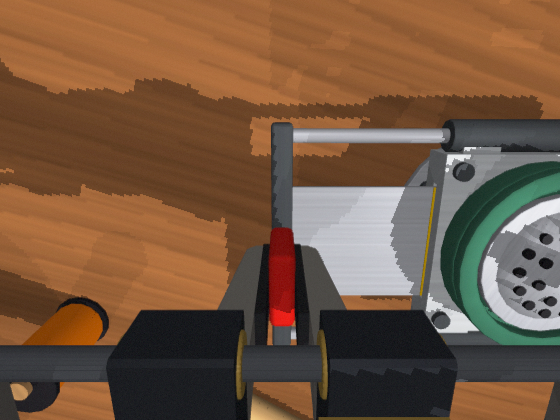

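View pics/p_scenec.png

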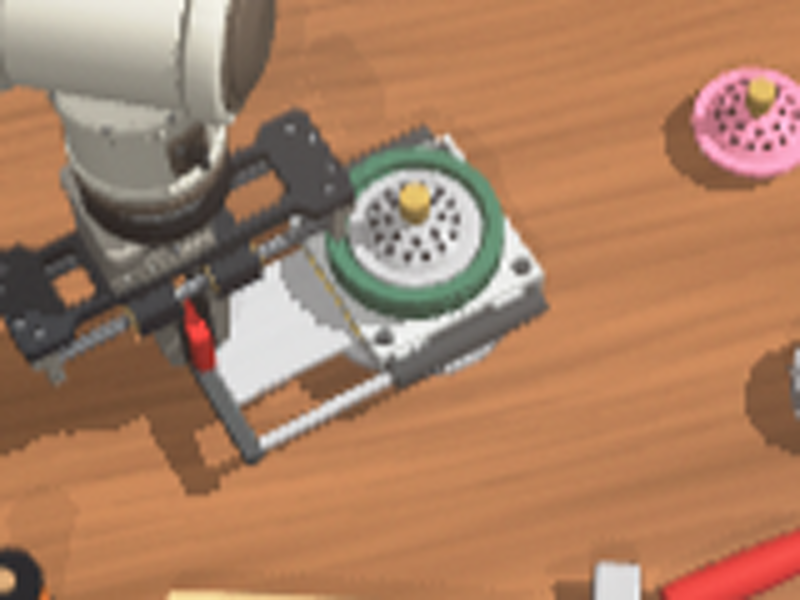

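The yellow line has just emerged along the casting edge (wrist (430,240)), the measured travel is about 28.2 mm and the pull is about 8.7 N. The strainer is still flat. I'll trim about 1 mm and check that it stays steady.

Run:
```python
from h import *
a=np.radians(-73.3); d=np.array([np.cos(a),np.sin(a),0])
p0=np.array([.588,-.115,.061]); 
def rep(s):
    f=np.mean([bot.current_contact_force() for _ in range(25)],0);p=bot.current_ee_pos();print(s,"moved mm",((p-p0)@d*1e3).round(2),"pull N",(-(f@d)).round(2),f.round(1),"open",round(bot.current_opening()*92,2))
bot.line_to(p0+.0307*d,max_speed=.03)
for i in range(3): bot.hold(.4);rep(i)
c=bot.read_camera("wrist");im=c["pixels"];cv2.imwrite("pics/f_w.png",im)
cv2.imwrite("pics/f_s.png",bot.read_camera("scene")["pixels"])
m=hsvmask(im,(20,120,90),(32,255,255));m[:180]=0;m[300:]=0;m[:,:380]=0;m[:,470:]=0
for b in blobs(m,10):print(b[:3])
print(bot.current_joint_vel().round(3),bot.current_clock())
```

```text
0 moved mm 29.33 pull N 8.03 [-2.9  7.5  6.8] open 11.96
1 moved mm 29.34 pull N 8.22 [-3.6  7.5  6.3] open 11.74
2 moved mm 29.38 pull N 8.37 [-3.4  7.7  5.7] open 11.6
(486, [428.5, 240.1], [420, 187, 18, 109])
[-0.002 -0.001  0.    -0.     0.001 -0.   ] 24.525
```

View pics/f_w.png

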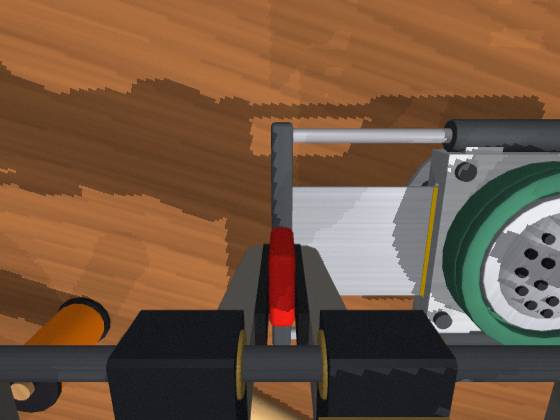

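View pics/f_s.png

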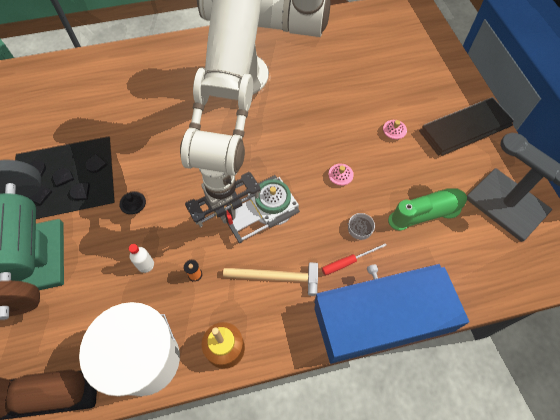

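The full yellow line shows (wrist (428,240)), the gate is steady at about 29.4 mm, the strainer is seated and the bystanders haven't moved. Handing in.

Run:
```python
from workcell import bot
bot.job_done(); print(bot.current_clock())
```

```text
the job is handed in; nothing more can be done
the job is handed in; nothing more can be done
```

The strainer is back in the intake's recess, and the gripper is holding the gate half open. I handed the job in at about 24.5 s, and no verdict is reported.

- **Strainer:** I picked the steel strainer up by its knob and lowered it into the recess with the gate shut. It touched the floor at the calculated height, then I let go. The wrist picture showed it flat with an even gap all round, and it still looked seated after the pull.
- **Gate:** I gripped the red handle at about 40 N and pulled it out in steps. The last checks showed about 29.4 mm of arm travel from the gripping point and a steady pull of about 8.2 N. That is a little under the 9 N given for half open. The yellow line was fully visible at the casting edge and the arm was still.
- **Rest of the bench:** nothing else looked moved in the final scene picture, including the black cap and the pink look-alikes.

**Disagreements:**
- The camera views differed by 2–3 mm on where the strainer and mouth were. I used the wrist camera for both so that its error largely cancelled.
- The force sensor also showed about 6 N upward while holding the gate. I could not explain that, but it was steady and well below the limits.

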